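# Jar into the dust cabinet, door shut onto its latch

## Robot

A 6-joint arm with a two-finger parallel gripper is mounted at the origin on a cart in front of the work surface, level with it; the furniture and walls round the work are solid. World frame = base frame: x ahead of the robot, y to its left, z up, the work surface at z = 0. Lengths are in m, angles in rad, forces in N, time in s.
With the tool pointing down it reaches from about 0.35 to 0.85 m from the base axis. Payload 8.1 kg.
Tool frame: the origin (TCP) lies on the centre line of the jaws, within the pads' length; the fingertips stand robot.tip_reach ahead of it and the grasp point (between the pads) lies 5 mm behind it (robot.tip_reach is the distance from the TCP to the fingertips, in m); z points along the fingers, y is the direction in which the jaws open and shut (so a half turn about z gives the same grasp; the last joint's range is limited). The gripper opens to 93 mm and grips with 3 to 60 N. Pads are 15 mm wide; open, the fingers measure 128 mm over their backs; the gripper's body (75 mm by 188 mm) begins 65 mm behind the grasp point.
Start: joints at [-1.364, 0.13, 1.488, -0, 1.523, -0.085], TCP at [0.173, -0.575, 0.233] pointing down, gripper open.
Joint ranges: [-2.96, 2.96], [-0.89, 2.26], [0.02, 2.5], [-1.34, 4.48], [0, 2.73], [-2.66, 2.66]. Speed limits (rad/s): [2.39, 2.39, 2.79, 3.14, 3.14, 3.14].

## Interface

Orientations are given as a rotation vector (axis times angle).
In Python, from plant import sensors, read_camera, robot gives the robot as it stands.
- The arm moves only by the tool play_rows, never from a script. Its argument "series" is a list that holds one entry, the list of rows, each a list of 5 numbers: the closure, from -1 (fully open) to 1 (shut), then the shift along the world's x, y, z in m, then the turn about the world's z in rad. A call has 1 to 8 rows; each row is the pose to reach, as a shift and turn from the pose commanded when the call began; what a row does not reach only later rows make up. A row lasts 1/10 s, in which the tool goes at most 50 mm and 8.59 degrees, less where a joint would pass 70% of its speed; a pose out of reach is approached as far as the arm can. A call with a gripper value outside its range is refused whole. The fingers move at their own pace and stop on an object; "force" is the grip in N (left out, the last holds). Time passes only in rows, so rows that repeat a pose let the fingers close. It gives the time, the measured TCP pose, the force and the opening at its end, in the units of the state.
- sensors.read_state(): the state, without advancing time (a new reading comes with each control period).
- read_camera(name): name is "scene" or "top" or "wrist"; returns a dict with "color" (480x640x3 uint8, red, green, blue), "range_z" (480x640 float32, m along the optical axis (not along the pixel's ray), 0 where there is no reading), "intrinsics" (3x3 intrinsics, pixels), "rvec" (rotation vector, rad) and "tvec" (3), from world to camera coordinates, as OpenCV has them. Camera axes: x right, y down, z forward; pixel columns grow to the right and rows downward; lengths in m; the calibration is good to about 2 mm. A picture is of the moment at which its call begins.
- robot.close_job(): hands the job in, once; it reports no verdict.
The state is a dict: "t": time; "q": joint angles; "dq": joint speeds; "joint_torque": joint torques, N m; "tool_pos": TCP position; "orientation": TCP orientation; "force": force on the tool from outside, world axes, zero at the start; "wrist_torque": the same for the moment, N m; "opening": finger opening in m.
Only numpy, scipy, OpenCV 4.12 (cv2) and the standard library are available. Lean on these libraries where they do the work, as an engineer would, in place of code of your own. Each camera call takes 0.05 s, during which the arm holds its last target.

## Task

Stand the black-lidded jar upright in the rack on the inside of the open door of the dust cabinet and let go of it, then swing the door shut and push it until its spring latch snaps over the keeper and the door stays shut by itself. Work by feel and gently: do not slam the door, never press on it with more than 20 N, and keep the jar standing in its rack; leave the white-lidded jar, the loupe and the spectacle lens where they are.

Things in the scene. Friction and masses are not known exactly. Their poses are not given: they have to be found in the camera images.
- dark_jar: jar of small parts with a black screw lid, 37 mm diameter, 52 mm tall, about 50 g (hidden 35 to 70 g), standing on the worktop. Origin: centre of its underside, z up. To be grasped across its straight body (37 mm) 30 to 40 mm above its underside
- rack (a point): centre of the floor of the white jar rack inside the door; turns with the door. The door's own axes: x from its outer to its inner side (into the cabinet when shut), y from hinge to free edge, z up. Trough 50 (x) by 126 mm (y) inside, walls 4 mm thick, 14 mm high; floor 105 mm above the worktop. The door's panel (top edge 174 mm above the worktop) begins 29 mm from here towards -x
- door (a joint): angle of the door, rad: 0 = fully in, grows as it opens towards the robot (starts 0.9 to 1.25). Turns easily (friction 0.05 N m) and stays where left while over 0.12 rad open. Below that a sprung rubber buffer (3 to 9 N) pushes it open again unless latched: unlatched it comes back to 0.065 rad or more, latched it rests between 0.006 and 0.048 rad
- door_hinge (a point): point on the door's upright hinge axis, 100 mm above the worktop, at the front right corner of the cabinet seen from the robot; on the plane of the door's inner face. Axes are the door's own, as for rack. Seen from above the door closes clockwise
- push_spot (a point): place to push, on the outer face of the door's wide stile: 192 mm from the hinge axis, 140 mm above the worktop, 34 mm below the door's top edge. Axes are the door's own: push along +x. The door is 12 mm thick and 226 mm wide, of steel with a window. Lower on the stile sit a knob (stands out 43 mm, top 76 mm above the worktop) and a flat key lock (top 110 mm)
- latch (a point): tip of the sprung tongue at the free edge inside the door, 212 mm from the hinge; its 30-degree slope meets the strike with 5 mm overlap. Pushed at push_spot the door takes 3 to 5 N (buffer alone), rising to 11 to 15 N as the tongue is driven back over some 9 mm, then drops by 3 N or more at the snap; 1.5 mm on, the buffer bottoms hard. The keeper (strike and buffer) is set anew each time, over 8 mm, unseen: feel for the snap
- cabinet: light grey bench cabinet, 180 mm deep, 230 mm wide, 185 mm high, fixed to the worktop, its open front towards the robot. Origin: centre of its underside, x from front to back, y to its left (latch side), z up
- white_jar: bystander: jar with a white lid, 41 mm diameter, 58 mm tall; origin centre of its underside. Leave it
- loupe: bystander: black watchmaker's loupe, 38 mm diameter, 30 mm tall; origin centre of its underside. Leave it
- lens: bystander: clear spectacle lens lying flat, 56 x 61 x 5 mm; origin centre of its underside. Leave it

How it is judged:
On the way:
1. the black-lidded jar stands upright in the rack of the still open door and has been let go (x of dark_jar in the frame of rack between -0.012 and 0.012 m and y of dark_jar in the frame of rack between -0.055 and 0.055 m and z of dark_jar in the frame of rack between -0.005 and 0.005 m and angle between dark_jar's own z axis and vertical below 0.2 rad and contact force between the fingers and dark_jar below 0.3 N and value of joint door above 0.3 rad), for 0.2 s.
At the end, for the whole second after the job is handed in: The door stays shut on its latch (less than 0.055 rad open, at rest) and the black-lidded jar stands upright (within 0.2 rad) and at rest on the floor of the door's rack (value of joint door below 0.055 rad and velocity of joint door between -0.05 and 0.05 rad/s and x of dark_jar in the frame of rack between -0.012 and 0.012 m and y of dark_jar in the frame of rack between -0.055 and 0.055 m and z of dark_jar in the frame of rack between -0.005 and 0.005 m and angle between dark_jar's own z axis and vertical below 0.2 rad and linear speed of dark_jar below 0.03 m/s); the robot touches nothing.
It fails at once if the door is pressed with more than 20 N (contact force between any of the fingers, the arm and door above 20 N).
It fails at once if the door is slammed (it swings shut faster than 1.5 rad/s) (velocity of joint door below -1.5 rad/s).
It fails at once if the white-lidded jar is moved more than 20 mm (distance of white_jar from where it was at the start of the episode above 0.02 m).
It fails at once if the loupe is moved more than 20 mm (distance of loupe from where it was at the start of the episode above 0.02 m).
It fails at once if the lens is moved more than 20 mm (distance of lens from where it was at the start of the episode above 0.02 m).
It also fails if it takes over 72 s, if anything falls off the work surface, if the arm or the gripper's body presses on something with over 40 N, if the wrist force passes 120 N, or if a joint passes its speed limit or range.

## Working session

There is one attempt and no reset: what is moved stays moved. The work goes in short steps, Python scripts to look and compute and a tool call to move; the robot and the scene stay as the last step left them, time stands still between calls to the robot, and variables do not carry over. Pictures are saved under pics/ and viewed, and the job is handed in when it is done.

Besides the shell and the picture viewer there is one more tool, called after "Call:" as name(argument=value, ...) on one line, values as JSON. play_rows: Moves the arm, as the interface text tells. Its arguments: {"type":"object","properties":{"series":{"type":"array","items":{"type":"array","items":{"type":"array","items":{"type":"number"}}}},"force":{"type":"number"}},"required":["series"]}

```bash
ls; mkdir -p pics; cat > h.py <<'E'
import numpy as np, cv2
from plant import sensors, read_camera, robot
def snap(n,f):
    c=read_camera(n); cv2.imwrite(f,c["color"][:,:,::-1]); np.savez(f[:-4]+'.npz',**c); return c
def load(f): return np.load(f)
def w(c,u,v,r=1):
    R=cv2.Rodrigues(np.array(c["rvec"],float))[0]; K=c["intrinsics"]
    p=c["range_z"][int(v)-r:int(v)+r+1,int(u)-r:int(u)+r+1]; p=p[p>0]
    if len(p)==0: return None
    z=np.median(p); P=z*np.linalg.inv(K)@[u,v,1]
    return R.T@(P-np.array(c["tvec"]).ravel())
def cloud(c):
    R=cv2.Rodrigues(np.array(c["rvec"],float))[0]; K=c["intrinsics"]; z=c["range_z"]
    v,u=np.mgrid[:480,:640]; P=np.stack([u*z,v*z,z],-1)@np.linalg.inv(K).T
    W=(P-np.array(c["tvec"]).ravel())@R; W[z<=0]=np.nan; return W
E
python3 - <<'E'
from h import *
s=sensors.read_state(); print(s, robot.tip_reach)
for n in ["scene","top","wrist"]: snap(n,f"pics/{n}0.png")
E
```

```text
pics
{'t': 0.0, 'q': array([-1.36439524e+00,  1.31140435e-01,  1.48924395e+00, -8.92314865e-08,
        1.52295741e+00, -8.54361373e-02]), 'dq': array([-1.26356418e-03,  1.26155247e-03,  3.94380070e-05,  8.07756470e-04,
       -6.32286736e-05, -1.18744840e-03]), 'joint_torque': array([ 1.42466008e-03, -5.59844005e+01, -4.91753340e+01,  7.69097661e-02,
        3.52757424e-02, -1.25298811e-04]), 'tool_pos': array([ 0.1725223 , -0.57412537,  0.23161918]), 'orientation': array([-3.10647880e+00, -4.56537934e-01,  1.66123865e-04]), 'force': array([ 0.19996921, -0.29723341,  0.20843692]), 'wrist_torque': array([-0.02288745, -0.01953151,  0.09242529]), 'opening': 0.0929768949262456} 0.014
```

View pics/scene0.png

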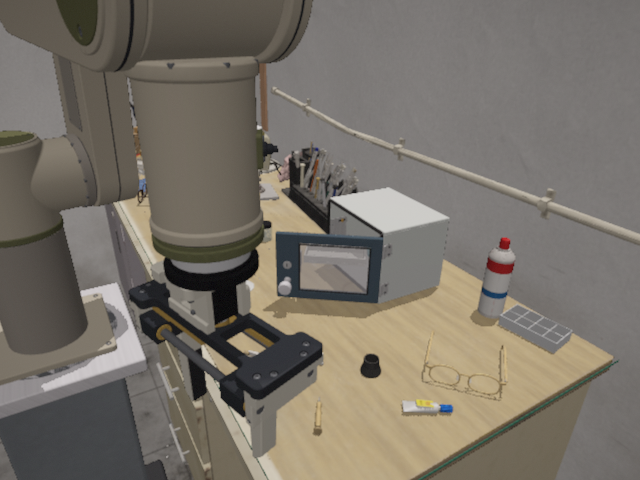

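View pics/top0.png

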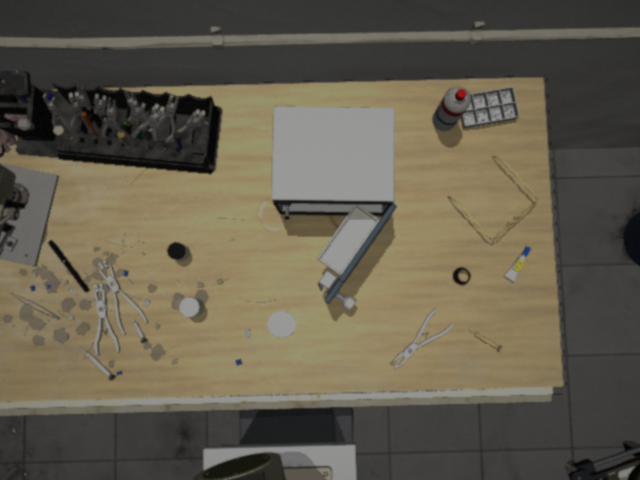

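View pics/wrist0.png

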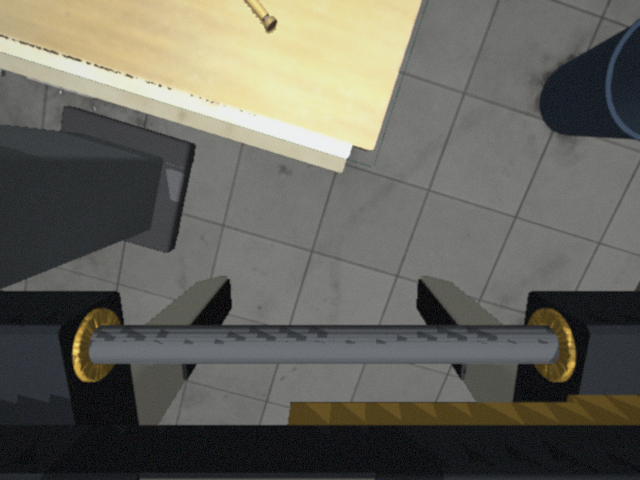

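The top view shows the black jar at (177,251), white jar (190,308), lens (281,324) and loupe (461,275). The door runs from its hinge near (393,207) to its free edge near (330,300), with the rack on its upper-left side. I'll measure these next.

```bash
python3 - <<'E'
from h import *
c=load("pics/top0.npz"); W=cloud(c)
print(c["intrinsics"],c["tvec"],c["rvec"])
for n,(u,v) in dict(dark=(177,251),white=(190,307),lens=(281,324),loupe=(461,275),hinge=(392,208),free=(331,298),midtop=(362,253),rackA=(375,213),rackB=(335,255),rack=(348,240),cabFL=(277,197),cabFR=(390,197),cabBL=(276,112),table=(240,280)).items(): print(n,np.round(w(c,u,v),4))
# jar top centroid
for n,(u,v),h in [("dark",(177,251),.052),("white",(190,307),.058),("loupe",(461,275),.03)]:
    S=W[v-20:v+20,u-20:u+20]; m=abs(S[...,2]-h)<.006; print(n,m.sum(),np.nanmedian(S[m],0),(S[m].max(0)+S[m].min(0))/2,S[m].max(0)-S[m].min(0))
# door top
m=(abs(W[...,2]-.174)<.005); m[:205]=0; vv,uu=np.where(m); P=W[m]; print(len(P))
k=(uu>320)&(uu<400)&(vv<305); P=P[k]
line=cv2.fitLine(P[:,:2].astype(np.float32),cv2.DIST_HUBER,0,.01,.01).ravel(); print(line)
d=line[:2]; t=(P[:,:2]-line[2:])@d; print(t.min(),t.max(), line[2:]+d*t.min(), line[2:]+d*t.max()); nrm=np.array([-d[1],d[0]]); s=(P[:,:2]-line[2:])@nrm; print(np.percentile(s,[2,50,98]),np.median(P[:,2]))
# cabinet top
m=abs(W[...,2]-.185)<.006; vv,uu=np.where(m); k=(uu>260)&(uu<400)&(vv<205); P=W[m][k]; print(cv2.minAreaRect(P[:,:2].astype(np.float32)),P.min(0),P.max(0))
im=c["color"][190:320,260:420]; cv2.imwrite("pics/crop0.png",cv2.resize(im[:,:,::-1],None,fx=5,fy=4.6,interpolation=cv2.INTER_CUBIC))
E
```

```text
[[610.04635064   0.         326.9764313 ]
 [  0.         610.04635064 234.24178259]
 [  0.           0.           1.        ]] [-0.09806647  0.59236263  1.2606505 ] [ 2.14452971 -2.1992648   0.10729478]
dark [0.5604 0.1982 0.0528]
white [0.4446 0.1709 0.0563]
lens [ 0.4032 -0.0107  0.0057]
loupe [ 0.4974 -0.3985 -0.    ]
hinge [ 0.6221 -0.2362  0.1738]
free [ 0.4565 -0.1171  0.1724]
midtop [ 0.5388 -0.1773  0.1722]
rackA [ 0.6338 -0.2168  0.0182]
rackB [ 0.5406 -0.1276  0.1044]
rack [ 0.5695 -0.1541  0.1073]
cabFL [ 0.6468 -0.021   0.1844]
cabFR [ 0.6415 -0.2321  0.1844]
cabBL [ 0.8096 -0.0219  0.1844]
table [ 0.4986  0.0762 -0.001 ]
dark 250 [0.56079781 0.20233579 0.05168955] [0.56151276 0.20192397 0.05202563] [0.03531309 0.03640028 0.0118507 ]
white 312 [0.44486032 0.17317362 0.05754745] [0.44469713 0.17338241 0.05803598] [0.04079082 0.0402031  0.01163848]
loupe 53 [ 0.49266859 -0.39358779  0.02892091] [ 0.49554926 -0.39556854  0.02894929] [0.02746347 0.02795681 0.00918341]
737
[ 0.8032779  -0.5956044   0.53859967 -0.17278756]
-0.11118161791352613 0.11272629036537096 [ 0.44928993 -0.1065673 ] [ 0.62915021 -0.23992784]
[-5.73729189e-03 -6.40790595e-06  5.70413153e-03] 0.1733768786881788
((0.7846468687057495, -0.12634006142616272), (0.312565416097641, 0.23514588177204132), 0.09445349127054214) [ 0.62853468 -0.24387091  0.17900117] [ 0.94091286 -0.00850961  0.19094029]
```

View pics/crop0.png

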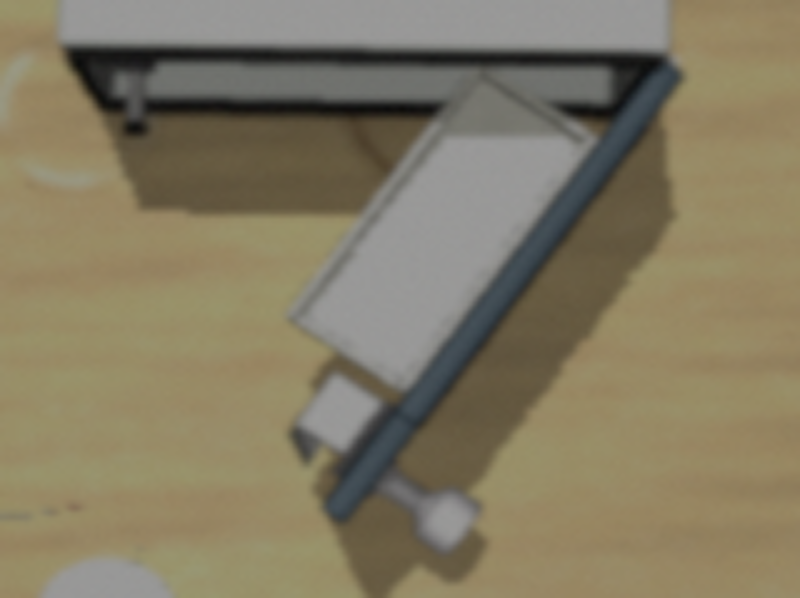

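```bash
python3 - <<'E'
from h import *
c=load("pics/top0.npz"); W=cloud(c)
yd=np.array([-.8033,.5956]); xd=np.array([.5956,.8033]); H=np.array([.5386,-.1728])+.0057*xd
# door frame coordinates relative to mid-line inner face
m=np.zeros((480,640),bool); m[205:300,310:390]=1; m&=abs(W[...,2]-.105)<.006
P=W[m]; L=(P[:,:2]-H); x=L@xd; y=L@yd
k=(x>-.002)&(x<.07)&(abs(y)<.12); print(k.sum(),'x',np.percentile(x[k],[1,50,99]),'y',np.percentile(y[k],[1,50,99]))
m=np.zeros((480,640),bool); m[205:300,310:390]=1; m&=abs(W[...,2]-.119)<.005
P=W[m]; L=(P[:,:2]-H); x=L@xd; y=L@yd;k=(x>-.002)&(x<.07)&(abs(y)<.12); print(k.sum(),'rim x',np.percentile(x[k],[1,50,99]),'y',np.percentile(y[k],[1,50,99]))
# cabinet top front edge
m=abs(W[...,2]-.185)<.003; m[:150]=0;m[206:]=0; m[:,:265]=0;m[:,400:]=0
xs=[];ys=[]
for u in range(280,388,4):
    v=np.where(m[:,u])[0].max(); xs.append(W[v,u,1]); ys.append(W[v,u,0])
print(np.polyfit(xs,ys,1), np.round(ys,4))
for v in range(150,195,10):
    u=np.where(m[v])[0]; print(W[v,u.min()],W[v,u.max()])
def px(p):
    return cv2.projectPoints(np.array([p],float),c["rvec"],c["tvec"],c["intrinsics"],None)[0].ravel()
print(px([*H+.029*xd,.105]))
E
```

```text
1618 x [0.00483253 0.02900053 0.05415044] y [-0.07672206 -0.01296778  0.09040056]
555 rim x [0.00061297 0.01914284 0.05817633] y [-0.080621    0.0302939   0.08916795]
[0.03975228 0.63921251] [0.6373 0.6392 0.6409 0.6344 0.6365 0.6358 0.6362 0.6379 0.6339 0.6338
 0.635  0.6335 0.6406 0.6331 0.6349 0.6328 0.6319 0.634  0.6321 0.6357
 0.6294 0.6311 0.6334 0.6305 0.6287 0.6309 0.6325]
[ 0.73569962 -0.01522095  0.18734343] [ 0.73009614 -0.24056747  0.1870368 ]
[ 0.71755351 -0.01268345  0.18331733] [ 0.71209574 -0.24046139  0.18205432]
[ 0.69823791 -0.01245788  0.18434343] [ 0.69274927 -0.23964653  0.18319761]
[ 0.67905425 -0.0103675   0.18543028] [ 0.67356559 -0.2388738   0.18400416]
[ 0.66064053 -0.00978912  0.18237739] [ 0.65487192 -0.23837533  0.1824302 ]
[343.46400769 245.36399212]
```

Call:
play_rows(series=[[[-1, 0.01, 0.02, 0, 0.04], [-1, 0.03, 0.06, 0, 0.12], [-1, 0.05, 0.1, 0, 0.22], [-1, 0.07, 0.14, 0, 0.32], [-1, 0.09, 0.18, 0, 0.42], [-1, 0.11, 0.22, 0, 0.52], [-1, 0.13, 0.26, 0, 0.6], [-1, 0.15, 0.3, 0, 0.64]]], force=15)

```text
t: 0.95
tool_pos: [0.3229, -0.2729, 0.2325]
orientation: [2.805, 1.415, 0.0]
force: [0.3, 0.1, -0.3]
opening: 0.0929
```

Call:
play_rows(series=[[[-1, 0.02, 0.04, 0, 0], [-1, 0.04, 0.08, 0, 0], [-1, 0.06, 0.12, 0, 0], [-1, 0.08, 0.16, 0, 0], [-1, 0.1, 0.2, 0, 0], [-1, 0.12, 0.24, 0, 0], [-1, 0.14, 0.28, 0, 0], [-1, 0.16, 0.32, -0.02, 0]]])

```text
t: 1.75
tool_pos: [0.4849, 0.0473, 0.2152]
orientation: [2.804, 1.411, 0.008]
force: [1.2, -0.7, 1.2]
opening: 0.093
```

Call:
play_rows(series=[[[-1, 0.02, 0.04, 0, 0], [-1, 0.04, 0.08, -0.01, 0], [-1, 0.06, 0.12, -0.02, 0], [-1, 0.075, 0.15, -0.03, 0], [-1, 0.0785, 0.157, -0.05, 0], [-1, 0.0785, 0.157, -0.06, 0], [-1, 0.0785, 0.157, -0.06, 0]]])

```text
t: 2.45
tool_pos: [0.5593, 0.2017, 0.15]
orientation: [-2.806, -1.411, 0.008]
force: [0.1, -0.4, -0.7]
opening: 0.0934
```

```bash
python3 - <<'E'
from h import *
c=snap("wrist","pics/wrist1.png");W=cloud(c)
s=sensors.read_state();print(s['tool_pos'],s['orientation'])
m=abs(W[...,2]-.052)<.006; d=np.hypot(W[...,0]-.5615,W[...,1]-.2019)<.03; m&=d
P=W[m]; print(m.sum(),np.median(P,0),(P.max(0)+P.min(0))/2,P.max(0)-P.min(0))
E
```

```text
[0.56012822 0.20148338 0.15161714] [-2.80676222 -1.41061534  0.00411473]
1923 [0.56266585 0.20170977 0.05168004] [0.56228756 0.20099106 0.05013426] [0.03656297 0.03639529 0.00824118]
```

View pics/wrist1.png

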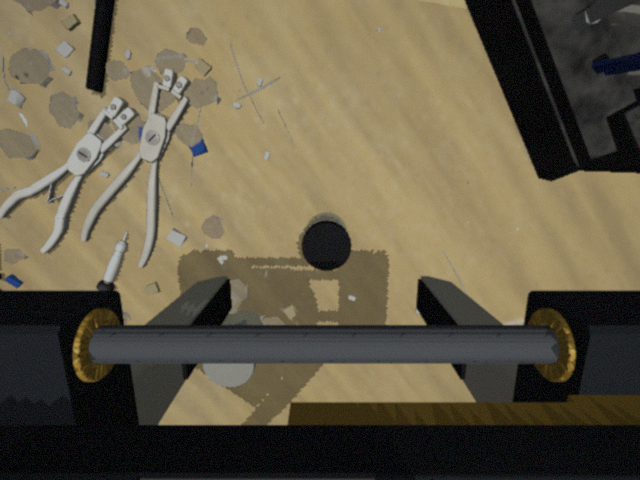

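The wrist view shows the black jar centred between the fingers at (326,243). The white jar at (228,365) is 92 mm to the side of the jaw line, so it's safe to descend.

Call:
play_rows(series=[[[-1, 0.001, 0, -0.02, 0], [-1, 0.001, 0, -0.05, 0], [-1, 0.001, 0, -0.08, 0], [-1, 0.001, 0, -0.1, 0], [-1, 0.001, 0, -0.112, 0], [-1, 0.001, 0, -0.119, 0], [-1, 0.001, 0, -0.119, 0]]])

```text
t: 3.2
tool_pos: [0.5622, 0.2019, 0.0339]
orientation: [2.807, 1.41, 0.0]
force: [-0.4, -0.3, 0.6]
opening: 0.0929
```

Call:
play_rows(series=[[[0, 0, 0, 0, 0], [0.3, 0, 0, 0, 0], [0.5, 0, 0, 0, 0], [0.7, 0, 0, 0, 0], [1, 0, 0, 0, 0], [1, 0, 0, 0, 0], [1, 0, 0, 0, 0], [1, 0, 0, 0, 0]]])

```text
t: 4.0
tool_pos: [0.5621, 0.2024, 0.0336]
orientation: [-2.807, -1.411, 0.0]
force: [-0.7, -0.5, -1.0]
opening: 0.037
```

Call:
play_rows(series=[[[1, 0, 0, 0.01, 0], [1, 0, 0, 0.04, 0], [1, 0, 0, 0.08, 0], [1, 0, 0, 0.12, 0], [1, 0, 0, 0.16, 0], [1, 0, 0, 0.19, 0], [1, 0, 0, 0.206, 0], [1, 0, -0.02, 0.206, 0]]])

```text
t: 4.8
tool_pos: [0.5634, 0.1842, 0.2434]
orientation: [2.805, 1.414, 0.009]
force: [0.9, -0.1, 0.2]
opening: 0.0368
```

Call:
play_rows(series=[[[1, 0, -0.03, 0, 0], [1, 0, -0.07, 0, 0], [1, 0, -0.11, 0, 0], [1, 0, -0.15, 0, 0], [1, 0, -0.19, 0, 0], [1, 0, -0.23, 0, 0], [1, 0, -0.26, 0, 0], [1, 0, -0.28, 0, 0]]])

```text
t: 5.6
tool_pos: [0.5614, -0.0999, 0.2388]
orientation: [-2.807, -1.408, 0.002]
force: [-0.0, 0.5, 0.1]
opening: 0.037
```

Call:
play_rows(series=[[[1, 0, -0.02, 0, 0], [1, 0, -0.035, 0, 0], [1, 0, -0.045, 0, 0], [1, 0, -0.049, 0, 0], [1, 0, -0.049, 0, 0]]])

```text
t: 6.1
tool_pos: [0.5621, -0.1466, 0.2394]
orientation: [-2.807, -1.411, 0.0]
force: [-0.5, -0.6, -0.3]
opening: 0.037
```

```bash
python3 - <<'E'
from h import *
s=sensors.read_state();print(s['tool_pos'],s['orientation'],s['force'],s['opening'])
c=snap("wrist","pics/wrist2.png");W=cloud(c);snap("top","pics/top2.png");snap("scene","pics/scene2.png")
E
```

```text
[ 0.56209684 -0.14664015  0.23944586] [-2.80663425e+00 -1.41078871e+00  2.81520978e-04] [-0.453304   -0.57937836 -0.30425606] 0.036956801800973806
```

View pics/wrist2.png

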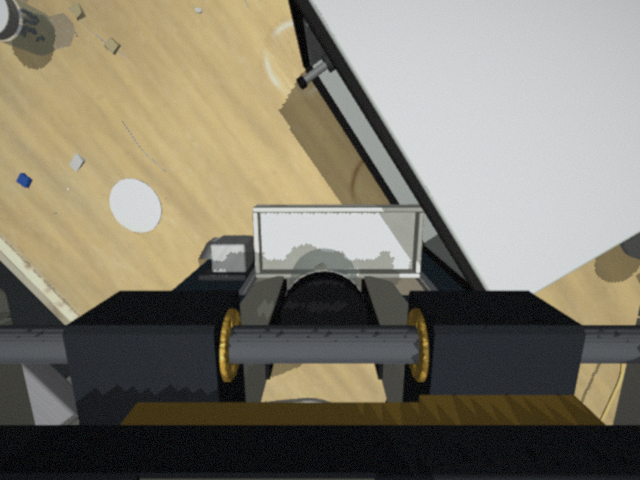

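View pics/top2.png

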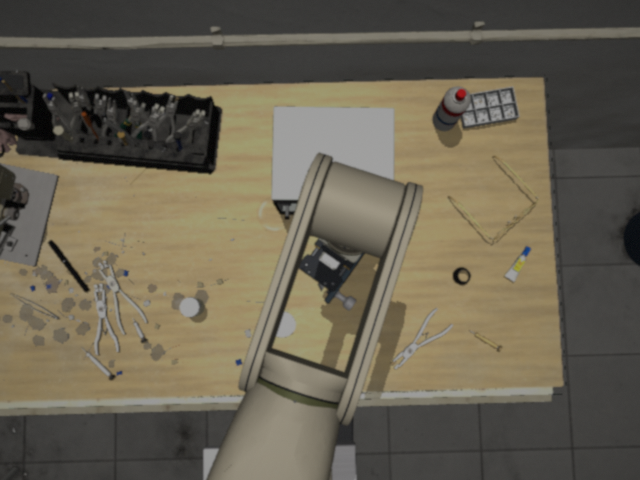

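View pics/scene2.png

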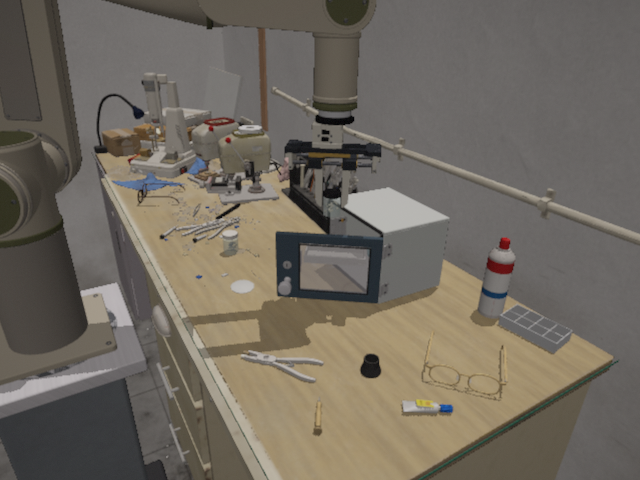

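In the wrist view the rack's outer rim runs level from (255,207) to (420,207), parallel to the jaws. The jar hangs above the trough. I'll check the rack position from this view.

```bash
python3 - <<'E'
from h import *
c=load("pics/wrist2.npz")
K=c["intrinsics"];R=cv2.Rodrigues(c["rvec"].astype(float))[0];t=c["tvec"].ravel()
def ray(u,v,z):
    C=-R.T@t; d=R.T@np.linalg.inv(K)@[u,v,1]; return C+d*(z-C[2])/d[2]
yd=np.array([-.8033,.5956]); xd=np.array([.5956,.8033]); T=np.array([.5625,-.147])
for n,(u,v) in dict(oL=(255,207),oR=(421,207),oM=(337,207),iM=(337,211),eL=(254,240),eR=(423,260)).items():
    p=ray(u,v,.119); print(n,np.round(p,4),w(c,u,v+1),'x',(p[:2]-T)@xd,'y',(p[:2]-T)@yd)
E
```

```text
oL [ 0.5371 -0.0934  0.119 ] [ 0.53631161 -0.09394763  0.11784579] x 0.02794959746316912 y 0.052373566495017336
oR [ 0.6401 -0.1698  0.119 ] [ 0.63967859 -0.17040564  0.11920461] x 0.027913924574212726 y -0.07594417816380955
oM [ 0.588  -0.1311  0.119 ] [ 0.58748202 -0.13187143  0.11807368] x 0.027931974914772287 y -0.011015907460569857
iM [ 0.5862 -0.1336  0.119 ] [ 0.58490034 -0.13623372  0.10490001] x 0.024823270424016018 y -0.011042740642939978
eL [ 0.5199 -0.1132  0.119 ] [ 0.51918189 -0.11384626  0.11835986] x 0.001790848746359053 y 0.054375832761530955
eR [ 0.6183 -0.2066  0.119 ] [ 0.62091034 -0.2278002   0.06882259] x -0.01468112142179834 y -0.08031206839298695
```

Call:
play_rows(series=[[[1, -0.0005, -0.0005, -0.015, 0], [1, -0.0005, -0.0005, -0.035, 0], [1, -0.0005, -0.0005, -0.055, 0], [1, -0.0005, -0.0005, -0.072, 0], [1, -0.0005, -0.0005, -0.085, 0], [1, -0.0005, -0.0005, -0.093, 0], [1, -0.0005, -0.0005, -0.096, 0], [1, -0.0005, -0.0005, -0.096, 0]]])

```text
t: 7.05
tool_pos: [0.5616, -0.147, 0.1435]
orientation: [-2.807, -1.411, 0.0]
force: [-0.1, -0.1, -0.2]
opening: 0.0369
```

Call:
play_rows(series=[[[1, 0, 0, -0.001, 0], [1, 0, 0, -0.002, 0], [1, 0, 0, -0.003, 0], [1, 0, 0, -0.004, 0], [1, 0, 0, -0.004, 0]]])

```text
t: 7.55
tool_pos: [0.5616, -0.1472, 0.1396]
orientation: [-2.807, -1.411, 0.0]
force: [0.1, 0.5, -1.1]
opening: 0.037
```

Call:
play_rows(series=[[[1, 0, 0, -0.0005, 0], [1, 0, 0, -0.001, 0], [1, 0, 0, -0.001, 0]]])

```text
t: 7.85
tool_pos: [0.5616, -0.1471, 0.1386]
orientation: [-2.807, -1.411, -0.0]
force: [0.4, 0.4, -0.5]
opening: 0.0373
```

```bash
python3 - <<'E'
from h import *
s=sensors.read_state();print(s['tool_pos'],s['force'],s['opening'])
c=snap("wrist","pics/wrist3.png")
E
```

```text
[ 0.56163034 -0.14713332  0.13859412] [ 0.38700247  0.38156755 -0.46261582] 0.03732497293134722
```

View pics/wrist3.png

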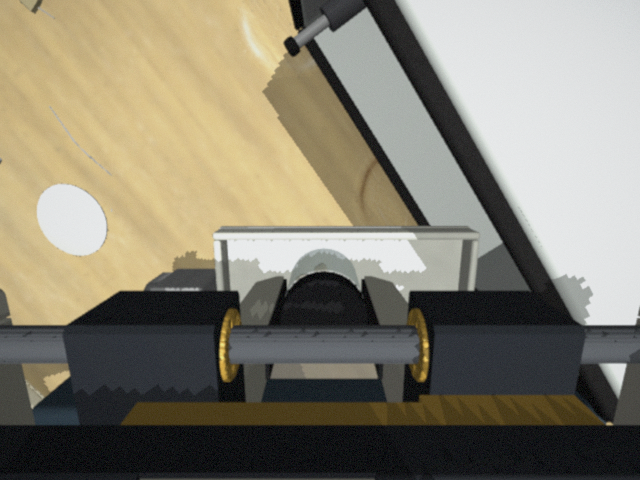

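The jar sits inside the trough, near (325,300). I'll lower it a little further and feel for the floor.

Call:
play_rows(series=[[[1, 0, 0, -0.0005, 0], [1, 0, 0, -0.001, 0], [1, 0, 0, -0.001, 0]]])

```text
t: 8.2
tool_pos: [0.5619, -0.147, 0.1385]
orientation: [2.806, 1.411, 0.001]
force: [-1.7, 2.0, 5.5]
opening: 0.0369
```

I felt the floor, with 5.5 N upward. Now I'll release partly.

Call:
play_rows(series=[[[1, 0, 0, 0.0005, 0], [0.15, 0, 0, 0.0005, 0], [0.0, 0, 0, 0.0005, 0], [-0.15, 0, 0, 0.0005, 0], [-0.15, 0, 0, 0.0005, 0], [-0.15, 0, 0, 0.0005, 0], [-0.15, 0, 0, 0.0005, 0], [-0.15, 0, 0, 0.0005, 0]]])

```text
t: 9.0
tool_pos: [0.5616, -0.1472, 0.1381]
orientation: [2.807, 1.411, -0.0]
force: [-0.9, -0.4, -0.2]
opening: 0.0535
```

Call:
play_rows(series=[[[-0.15, 0, 0, 0.005, 0], [-0.15, 0, 0, 0.015, 0], [-0.15, 0, 0, 0.03, 0], [-0.15, 0, 0, 0.05, 0], [-0.15, 0, 0, 0.075, 0], [-0.15, 0, 0, 0.1, 0], [-0.15, 0, 0, 0.115, 0], [-0.15, 0, 0, 0.115, 0]]])

```text
t: 9.8
tool_pos: [0.5632, -0.1477, 0.2572]
orientation: [2.803, 1.409, 0.007]
force: [-0.1, 0.1, -0.2]
opening: 0.0534
```

```bash
python3 - <<'E'
from h import *
s=sensors.read_state();print(s['tool_pos'],s['force'],s['opening'])
c=snap("wrist","pics/wrist4.png");W=cloud(c)
d=np.hypot(W[...,0]-.562,W[...,1]-.147+.294)<.03
m=d&(abs(W[...,2]-.157)<.008);P=W[m];print(m.sum(),np.median(P,0) if m.sum() else 0,P.max(0)-P.min(0))
E
```

```text
[ 0.56321445 -0.1477058   0.25719036] [-0.09062926  0.08402316 -0.24982628] 0.05343146820946979
1966 [ 0.56227797 -0.14809887  0.15666208] [0.04044868 0.04408836 0.01596746]
```

View pics/wrist4.png

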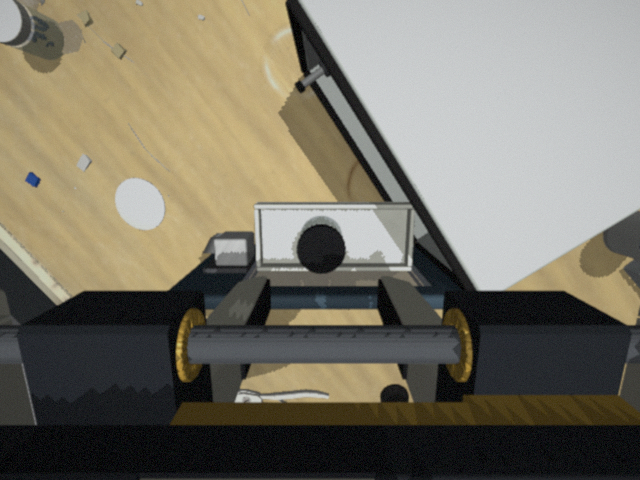

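The jar stands in the rack at (321,247) with its lid top at z = 0.157 m, as it should be. Next I'll shut the fingers and go over to the outside of the door.

Call:
play_rows(series=[[[-0.15, -0.01, 0, 0, 0], [-0.15, -0.03, -0.002, 0, 0], [0.2, -0.06, -0.005, 0, 0], [0.6, -0.085, -0.008, 0, 0], [1, -0.105, -0.01, 0, 0], [1, -0.112, -0.011, 0, 0], [1, -0.112, -0.011, -0.02, 0], [1, -0.112, -0.011, -0.04, 0]]])

```text
t: 10.65
tool_pos: [0.4495, -0.1582, 0.2124]
orientation: [2.807, 1.41, 0.001]
force: [-0.0, -0.4, -0.4]
opening: 0.0102
```

```bash
python3 - <<'E'
from h import *
s=sensors.read_state();print(s['tool_pos'],s['force'],s['opening'],s['q'])
c=snap("wrist","pics/wrist5.png")
c=snap("scene","pics/scene5.png")
E
```

```text
[ 0.44953341 -0.15819441  0.21237012] [-0.00809555 -0.44269836 -0.43634199] 0.010243468627870895 [-4.46117285e-01 -2.00436531e-01  1.84822614e+00  1.28694327e-04
  1.49309585e+00  1.93288228e-01]
```

View pics/wrist5.png

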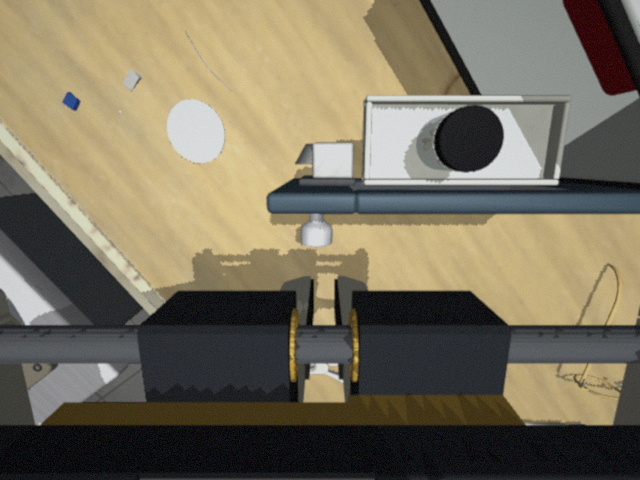

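View pics/scene5.png

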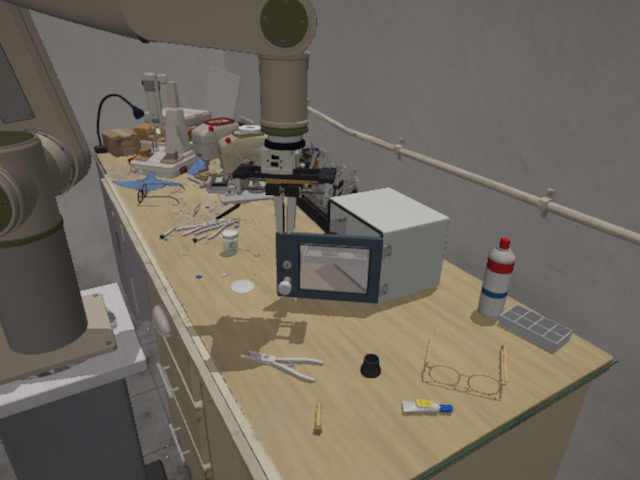

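The fingers are now on the outer side: the door's top edge lies at rows 180–213 with its free edge at column 268, and the fingers are at (325,300). I'll descend to push height.

Call:
play_rows(series=[[[1, 0, 0, -0.015, 0], [1, 0, 0, -0.035, 0], [1, 0, 0, -0.055, 0], [1, 0, 0, -0.067, 0], [1, 0, 0, -0.0735, 0], [1, 0, 0, -0.0735, 0], [1, 0, 0, -0.0735, 0]]])

```text
t: 11.45
tool_pos: [0.4501, -0.1583, 0.1404]
orientation: [2.806, 1.411, 0.001]
force: [0.3, -0.5, 0.1]
opening: 0.0009
```

```bash
python3 - <<'E'
from h import *
s=sensors.read_state();print(s['tool_pos'],s['force'],s['opening'])
c=snap("wrist","pics/wrist6.png"); W=cloud(c)
yd=np.array([-.8033,.5956]); xd=np.array([.5956,.8033])
T=s['tool_pos'][:2]
m=abs(W[...,2]-.173)<.005; m[:,:]&=(np.hypot(W[...,0]-.54,W[...,1]+.17)<.15); P=W[m]
x=(P[:,:2]-T)@xd;y=(P[:,:2]-T)@yd
print(m.sum(),np.percentile(x,[1,5,50,95,99]),y.min(),y.max())
E
```

```text
[ 0.45011843 -0.15833407  0.14038898] [ 0.25485298 -0.49938847  0.13631946] 0.0008559072213874832
14026 [0.03467512 0.03542686 0.04110644 0.04606102 0.04634329] -0.11280321547087833 0.03081521851524927
```

View pics/wrist6.png

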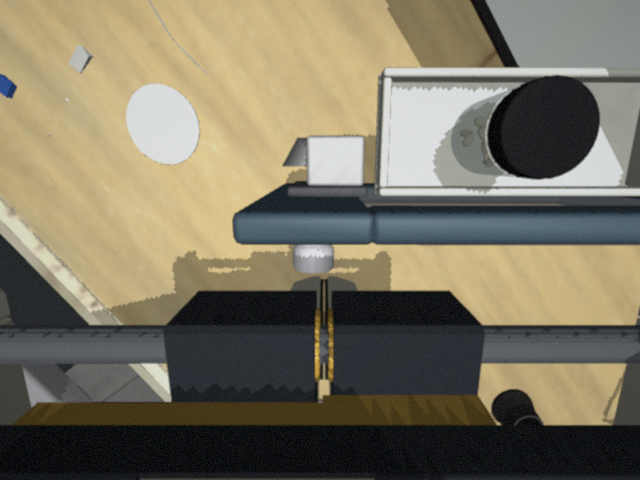

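Call:
play_rows(series=[[[1, 0.003, 0.004, 0, 0], [1, 0.007, 0.0095, 0, 0], [1, 0.01, 0.0135, 0, 0], [1, 0.012, 0.016, 0, 0], [1, 0.0135, 0.018, 0, 0], [1, 0.0145, 0.0195, 0, 0], [1, 0.0145, 0.0195, 0, 0]]])

```text
t: 12.2
tool_pos: [0.4642, -0.1384, 0.1396]
orientation: [-2.806, -1.412, 0.0]
force: [0.3, 0.3, 0.1]
opening: 0.001
```

```bash
cat > door.py <<'E'
from h import *
yd=np.array([-.8033,.5956]); xd=np.array([.5956,.8033])
def doorfit(c,guess=.932,hi=None):
    W=cloud(c); m=(abs(W[...,2]-.173)<.004)&(np.hypot(W[...,0]-.634,W[...,1]+.236)<.235); m&=(W[...,0]<.66)
    P=W[m][:,:2].astype(np.float32); l=cv2.fitLine(P,cv2.DIST_HUBER,0,.01,.01).ravel(); d=l[:2]
    if d[1]<0: d=-d
    x=np.array([d[1],-d[0]]); s=(P-l[2:])@x
    return np.arctan2(-d[0],d[1]), d,x,l[2:],np.percentile(s,[2,98]),len(P)
E
python3 - <<'E'
from door import *
s=sensors.read_state();print(s['tool_pos'],s['force'])
c=snap("wrist","pics/wrist7.png")
phi,d,x,p,s2,n=doorfit(c); print(phi,s2,n, 'outer face ahead of TCP', (p-s['tool_pos'][:2])@x+s2[0])
d0=.0105;Hg=np.array([.634,-.236])
f=lambda a: Hg+.193*np.array([-np.sin(a),np.cos(a)])-(.012+d0)*np.array([np.cos(a),np.sin(a)])
print(f(.932)); 
for a in np.arange(.93,-.06,-.04): print(round(a-.932,3),np.round(f(a)-f(.932),4))
E
```

```text
[ 0.46419676 -0.13844397  0.13958429] [0.33623905 0.30240454 0.07674678]
0.901502 [-0.0070482   0.00436834] 9031 outer face ahead of TCP 0.01336707562750486
[ 0.46564173 -0.13899101]
-0.002 [0.0002 0.0003]
-0.042 [0.0042 0.007 ]
-0.082 [0.0085 0.0135]
-0.122 [0.0131 0.0198]
-0.162 [0.0179 0.0259]
-0.202 [0.0229 0.0318]
-0.242 [0.0282 0.0375]
-0.282 [0.0336 0.043 ]
-0.322 [0.0394 0.0483]
-0.362 [0.0453 0.0533]
-0.402 [0.0514 0.0581]
-0.442 [0.0577 0.0627]
-0.482 [0.0641 0.067 ]
-0.522 [0.0708 0.071 ]
-0.562 [0.0776 0.0748]
-0.602 [0.0845 0.0783]
-0.642 [0.0916 0.0815]
-0.682 [0.0988 0.0844]
-0.722 [0.1061 0.0871]
-0.762 [0.1135 0.0894]
-0.802 [0.121  0.0914]
-0.842 [0.1286 0.0932]
-0.882 [0.1362 0.0946]
-0.922 [0.1439 0.0958]
-0.962 [0.1517 0.0966]
```

View pics/wrist7.png

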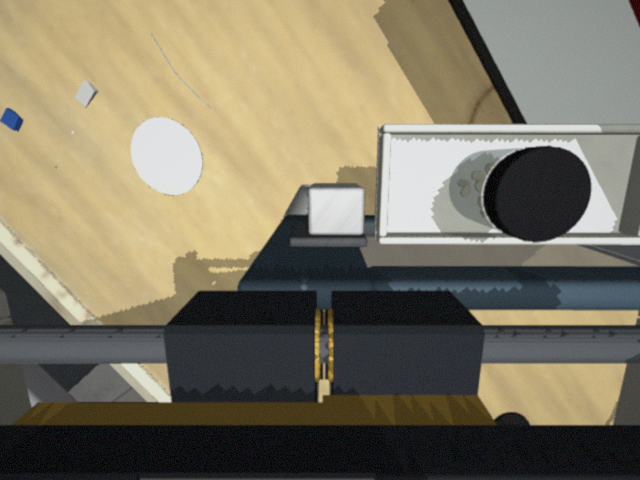

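Call:
play_rows(series=[[[1, 0.002, 0.0035, 0, -0.02], [1, 0.0042, 0.007, 0, -0.04], [1, 0.0065, 0.0103, 0, -0.06], [1, 0.0108, 0.0167, 0, -0.1], [1, 0.0155, 0.0229, 0, -0.14], [1, 0.0204, 0.0289, 0, -0.18], [1, 0.0255, 0.0347, 0, -0.22], [1, 0.0282, 0.0375, 0, -0.24]]])

```text
t: 13.05
tool_pos: [0.4928, -0.1005, 0.1397]
orientation: [-2.956, -1.063, -0.0]
force: [-2.9, -0.5, -0.2]
opening: 0.0006
```

```bash
python3 - <<'E'
from door import *
s=sensors.read_state();print(s['tool_pos'],s['force'],s['orientation'])
c=snap("wrist","pics/wrist8.png");snap("top","pics/top8.png")
phi,d,x,p,s2,n=doorfit(c); print(phi,s2,n, 'outer face ahead of TCP', (p-s['tool_pos'][:2])@x+s2[0])
E
```

```text
[ 0.49275586 -0.10051808  0.13967356] [-2.85063071 -0.53801256 -0.15496548] [-2.95631487e+00 -1.06269597e+00 -2.55447801e-04]
0.66754293 [-0.007629    0.00400082] 7825 outer face ahead of TCP 0.011230110785178845
```

View pics/wrist8.png

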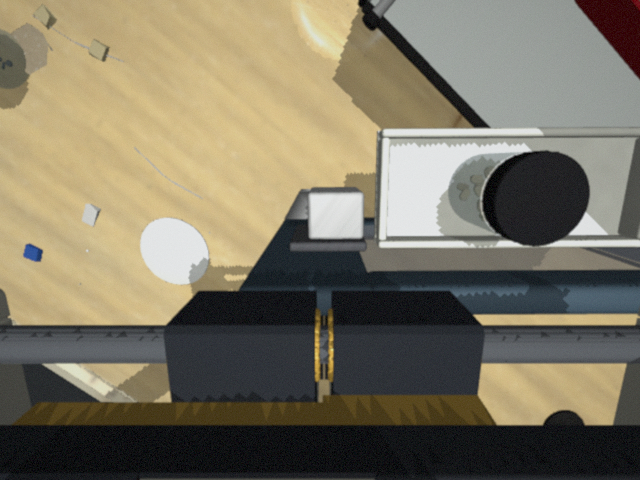

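Call:
play_rows(series=[[[1, 0.0054, 0.0055, 0, -0.04], [1, 0.0112, 0.0108, 0, -0.08], [1, 0.0171, 0.0158, 0, -0.12], [1, 0.0232, 0.0206, 0, -0.16], [1, 0.0295, 0.0252, 0, -0.2], [1, 0.0359, 0.0295, 0, -0.24], [1, 0.0426, 0.0335, 0, -0.28], [1, 0.0494, 0.0373, 0, -0.32]]])

```text
t: 13.95
tool_pos: [0.5417, -0.0638, 0.1395]
orientation: [-3.088, -0.579, 0.001]
force: [0.1, 0.1, -0.8]
opening: 0.0005
```

Call:
play_rows(series=[[[1, 0.0069, 0.0035, 0, -0.04], [1, 0.014, 0.0067, 0, -0.08], [1, 0.0212, 0.0096, 0, -0.12], [1, 0.0267, 0.0116, 0, -0.15], [1, 0.0303, 0.0128, 0, -0.17], [1, 0.032, 0.0134, 0, -0.18], [1, 0.032, 0.0134, 0, -0.18]]])

```text
t: 14.65
tool_pos: [0.5737, -0.0505, 0.1396]
orientation: [3.127, 0.301, -0.0]
force: [0.1, 0.3, 0.5]
opening: 0.0004
```

```bash
python3 - <<'E'
from door import *
s=sensors.read_state();print(s['tool_pos'],s['force'],s['orientation'],s['q'])
c=snap("wrist","pics/wrist9.png");snap("top","pics/top9.png")
phi,d,x,p,s2,n=doorfit(c); print(phi,s2,n, 'outer face ahead of TCP', (p-s['tool_pos'][:2])@x+s2[0])
E
```

```text
[ 0.5737342  -0.05051621  0.13958328] [0.13843606 0.30093662 0.50698571] [ 3.12708396e+00  3.01305376e-01 -1.43611286e-04] [-1.76803478e-01  1.28152348e-01  1.66311768e+00 -5.12164828e-05
  1.35040358e+00  1.20189018e+00]
0.15698764 [-0.00706175  0.00509859] 7986 outer face ahead of TCP 0.012930162633579172
```

View pics/wrist9.png

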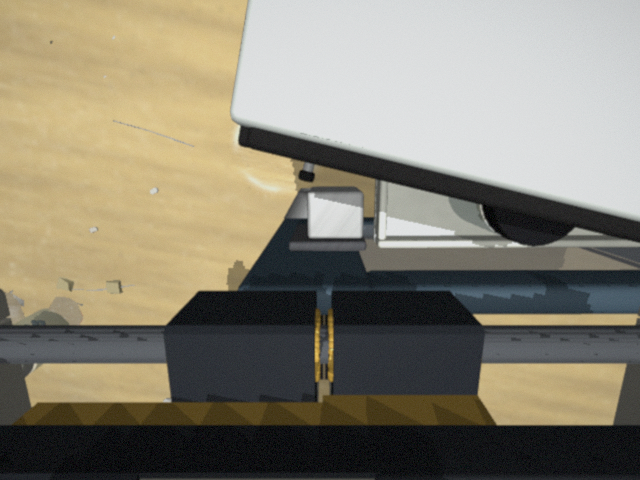

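View pics/top9.png

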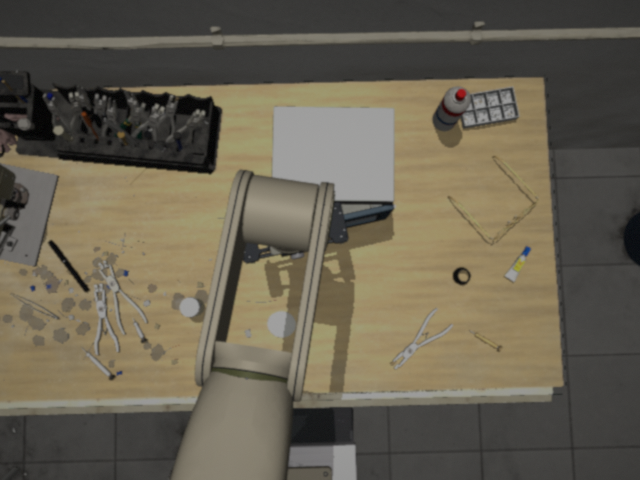

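Call:
play_rows(series=[[[1, 0.0037, 0.0011, 0, -0.02], [1, 0.0075, 0.0022, 0, -0.04], [1, 0.0114, 0.0032, 0, -0.06], [1, 0.0143, 0.0039, 0, -0.075], [1, 0.0162, 0.0043, 0, -0.085], [1, 0.0181, 0.0047, 0, -0.095], [1, 0.019, 0.005, 0, -0.1], [1, 0.019, 0.005, 0, -0.1]]])

```text
t: 15.55
tool_pos: [0.5928, -0.0454, 0.1396]
orientation: [-3.138, -0.144, -0.0]
force: [-0.3, 0.5, 0.6]
opening: 0.0001
```

Call:
play_rows(series=[[[1, 0.001, 0.0002, 0, -0.005], [1, 0.002, 0.0004, 0, -0.01], [1, 0.003, 0.0005, 0, -0.015], [1, 0.004, 0.0007, 0, -0.02], [1, 0.004, 0.0007, 0, -0.02]]])

```text
t: 16.05
tool_pos: [0.5969, -0.0447, 0.1397]
orientation: [3.14, 0.112, 0.0]
force: [0.3, 0.6, -0.1]
opening: 0.0002
```

```bash
python3 - <<'E'
from door import *
s=sensors.read_state();print(s['tool_pos'],s['force'],s['orientation'])
c=snap("wrist","pics/wrist10.png")
phi,d,x,p,s2,n=doorfit(c); print(phi,s2,n, 'outer face ahead of TCP', (p-s['tool_pos'][:2])@x+s2[0])
E
```

```text
[ 0.59689131 -0.04472717  0.13968545] [ 0.26532148  0.58896938 -0.09770191] [3.13955817e+00 1.12380467e-01 3.01513175e-04]
0.03098639 [-0.0075519   0.00479197] 7832 outer face ahead of TCP 0.012978780038244965
```

Call:
play_rows(series=[[[1, 0.001, 0.0001, 0, -0.005], [1, 0.002, 0.0002, 0, -0.01], [1, 0.002, 0.0002, 0, -0.01], [1, 0.002, 0.0002, 0, -0.01]]])

```text
t: 16.5
tool_pos: [0.5988, -0.0445, 0.1396]
orientation: [3.14, 0.097, 0.0]
force: [-0.5, 0.1, 0.1]
opening: 0.0004
```

Call:
play_rows(series=[[[1, 0.001, 0.0001, 0, -0.005], [1, 0.002, 0.0002, 0, -0.01], [1, 0.002, 0.0002, 0, -0.01], [1, 0.002, 0.0002, 0, -0.01]]])

```text
t: 16.9
tool_pos: [0.6008, -0.0443, 0.1396]
orientation: [-3.14, -0.081, -0.0]
force: [-0.2, 0.2, 0.8]
opening: -0.0
```

Call:
play_rows(series=[[[1, 0.001, 0.0001, 0, -0.005], [1, 0.002, 0.0002, 0, -0.01], [1, 0.002, 0.0002, 0, -0.01], [1, 0.002, 0.0002, 0, -0.01]]])

```text
t: 17.3
tool_pos: [0.602, -0.0441, 0.1396]
orientation: [-3.141, -0.065, 0.003]
force: [-5.9, 0.3, 3.1]
opening: 0.0001
```

The buffer is engaged, so I'll use finer steps from here.

Call:
play_rows(series=[[[1, 0.0005, 0, 0, -0.003], [1, 0.001, 0, 0, -0.005], [1, 0.001, 0, 0, -0.005]]])

```text
t: 17.6
tool_pos: [0.6028, -0.0439, 0.1396]
orientation: [-3.141, -0.058, 0.003]
force: [-6.8, 1.3, 4.9]
opening: 0.0
```

Call:
play_rows(series=[[[1, 0.0005, 0, 0, -0.003], [1, 0.001, 0, 0, -0.005], [1, 0.001, 0, 0, -0.005]]])

```text
t: 17.9
tool_pos: [0.6037, -0.0438, 0.1396]
orientation: [-3.141, -0.05, 0.004]
force: [-7.7, 2.5, 4.0]
opening: 0.0005
```

Call:
play_rows(series=[[[1, 0.0005, 0, 0, -0.003], [1, 0.001, 0, 0, -0.005], [1, 0.001, 0, 0, -0.005]]])

```text
t: 18.2
tool_pos: [0.6046, -0.0437, 0.1396]
orientation: [-3.141, -0.042, 0.004]
force: [-8.2, 2.8, 5.1]
opening: 0.0004
```

Call:
play_rows(series=[[[1, 0.0005, 0, 0.0003, -0.003], [1, 0.001, 0, 0.0005, -0.005], [1, 0.001, 0, 0.0005, -0.005]]])

```text
t: 18.5
tool_pos: [0.6051, -0.0436, 0.1396]
orientation: [-3.14, -0.034, 0.006]
force: [-8.5, 2.1, 3.2]
opening: 0.0004
```

Call:
play_rows(series=[[[1, 0.0005, 0, 0, -0.003], [1, 0.001, 0, 0, -0.005], [1, 0.001, 0, 0, -0.005]]])

```text
t: 18.8
tool_pos: [0.6061, -0.0435, 0.1396]
orientation: [-3.14, -0.027, 0.006]
force: [-10.0, 2.7, 4.0]
opening: 0.0005
```

Call:
play_rows(series=[[[1, 0.0005, 0, 0, -0.002], [1, 0.001, 0, 0, -0.004], [1, 0.001, 0, 0, -0.004]]])

```text
t: 19.1
tool_pos: [0.607, -0.0433, 0.1396]
orientation: [-3.14, -0.02, 0.006]
force: [-9.4, 3.5, 4.9]
opening: 0.0005
```

Call:
play_rows(series=[[[1, 0.0005, 0, 0, -0.002], [1, 0.001, 0, 0, -0.004], [1, 0.001, 0, 0, -0.004]]])

```text
t: 19.4
tool_pos: [0.608, -0.0432, 0.1396]
orientation: [-3.14, -0.014, 0.007]
force: [-10.6, 3.3, 5.5]
opening: 0.0003
```

Call:
play_rows(series=[[[1, 0.0005, 0.0003, 0.0003, -0.002], [1, 0.0008, 0.0005, 0.0005, -0.003], [1, 0.0008, 0.0005, 0.0005, -0.003]]])

```text
t: 19.7
tool_pos: [0.6083, -0.0432, 0.1397]
orientation: [-3.141, -0.009, 0.008]
force: [-11.1, 1.5, 3.4]
opening: 0.0005
```

Call:
play_rows(series=[[[1, 0.0004, 0, 0, -0.002], [1, 0.0008, 0.0002, 0, -0.003], [1, 0.0008, 0.0002, 0, -0.003]]])

```text
t: 20.0
tool_pos: [0.6091, -0.0431, 0.1397]
orientation: [-3.141, -0.004, 0.008]
force: [-11.8, 2.0, 2.9]
opening: 0.0003
```

Call:
play_rows(series=[[[1, 0.0004, 0, 0, -0.002], [1, 0.0008, 0.0002, 0, -0.003], [1, 0.0008, 0.0002, 0, -0.003]]])

```text
t: 20.3
tool_pos: [0.6098, -0.043, 0.1396]
orientation: [-3.141, 0.0, 0.009]
force: [-11.4, 0.8, 3.0]
opening: 0.0006
```

Call:
play_rows(series=[[[1, 0.0003, 0, 0, -0.001], [1, 0.0006, 0.0001, 0, -0.002], [1, 0.0006, 0.0001, 0, -0.002]]])

```text
t: 20.6
tool_pos: [0.6104, -0.0429, 0.1397]
orientation: [-3.141, 0.004, 0.009]
force: [-11.7, 0.8, 3.7]
opening: 0.0001
```

Call:
play_rows(series=[[[1, 0.0003, 0, 0, -0.001], [1, 0.0006, 0.0001, 0, -0.002], [1, 0.0006, 0.0001, 0, -0.002]]])

```text
t: 20.9
tool_pos: [0.6109, -0.0429, 0.1396]
orientation: [-3.141, 0.007, 0.009]
force: [-11.9, 1.0, 4.7]
opening: 0.0008
```

Call:
play_rows(series=[[[1, 0.0003, 0, 0.0002, 0], [1, 0.0006, 0.0001, 0.0002, -0.001], [1, 0.0006, 0.0001, 0.0002, -0.001]]])

```text
t: 21.2
tool_pos: [0.6113, -0.0428, 0.1397]
orientation: [-3.141, 0.008, 0.01]
force: [-13.7, -0.1, 3.7]
opening: 0.0004
```

Call:
play_rows(series=[[[1, 0.0003, 0, 0, 0], [1, 0.0006, 0.0001, 0.0001, -0.001], [1, 0.0006, 0.0001, 0.0001, -0.001]]])

```text
t: 21.5
tool_pos: [0.6123, -0.0428, 0.1396]
orientation: [-3.141, 0.01, 0.008]
force: [-9.5, -0.5, 1.8]
opening: 0.0004
```

The force dropped from 13.7 to 9.5 N and the tool jumped forward 1 mm, so the latch probably snapped. I'll back off slowly and check whether the door stays.

Call:
play_rows(series=[[[1, -0.0005, 0, 0, 0], [1, -0.001, 0, 0, 0], [1, -0.0015, 0, 0, 0], [1, -0.002, 0, 0, 0], [1, -0.002, 0, 0, 0]]])

```text
t: 22.0
tool_pos: [0.612, -0.0428, 0.1404]
orientation: [-3.141, 0.01, 0.002]
force: [-4.5, -0.6, -4.2]
opening: 0.0007
```

Call:
play_rows(series=[[[1, -0.0005, 0, 0, 0], [1, -0.001, 0, 0, 0], [1, -0.0015, 0, 0, 0], [1, -0.002, 0, 0, 0], [1, -0.002, 0, 0, 0]]])

```text
t: 22.5
tool_pos: [0.6112, -0.0429, 0.1417]
orientation: [3.141, -0.01, 0.003]
force: [0.2, 0.9, -0.3]
opening: 0.0005
```

There's no force at x = 0.611, where the unlatched door pushed back with over 11 N, so the door is held. I'll retreat clear and look.

Call:
play_rows(series=[[[1, -0.003, 0, 0, 0], [1, -0.008, 0, 0, 0], [1, -0.015, 0, 0, 0], [1, -0.025, 0, 0, 0], [1, -0.04, 0, 0, 0], [1, -0.06, 0, 0.01, 0], [1, -0.08, 0, 0.03, 0], [1, -0.09, 0, 0.05, 0]]])

```text
t: 23.3
tool_pos: [0.5181, -0.0427, 0.1907]
orientation: [-3.141, 0.01, 0.003]
force: [0.1, -0.0, 1.0]
opening: 0.0005
```

Call:
play_rows(series=[[[1, -0.02, 0, 0.03, 0], [1, -0.05, 0.03, 0.06, 0], [1, -0.06, 0.07, 0.09, 0], [1, -0.06, 0.12, 0.12, 0], [1, -0.06, 0.17, 0.12, 0], [1, -0.06, 0.21, 0.12, 0], [1, -0.06, 0.24, 0.12, 0], [1, -0.06, 0.25, 0.12, 0]]])

```text
t: 24.1
tool_pos: [0.4594, 0.2097, 0.3108]
orientation: [-3.141, 0.004, 0.0]
force: [-0.0, -1.1, 0.5]
opening: 0.0007
```

```bash
python3 - <<'E'
from door import *
s=sensors.read_state();print(s['t'],s['tool_pos'],s['force'])
c=snap("top","pics/top11.png");snap("scene","pics/scene11.png")
W=cloud(c); m=(abs(W[...,2]-.173)<.005); m[:195]=0;m[225:]=0;m[:,:270]=0;m[:,400:]=0; P=W[m][:,:2].astype(np.float32); 
l=cv2.fitLine(P,cv2.DIST_HUBER,0,.01,.01).ravel(); print(len(P),l, 'phi',np.arctan(-l[0]/l[1]))
b=c["color"][90:330,160:480]; cv2.imwrite("pics/crop11.png",cv2.resize(b[:,:,::-1],None,fx=2.5,fy=2.5,interpolation=cv2.INTER_CUBIC))
for n,(u,v),h in [("white",(190,307),.058),("loupe",(461,275),.03)]:
    S=W[v-20:v+20,u-20:u+20]; k=abs(S[...,2]-h)<.006; print(n,k.sum(),(S[k].max(0)+S[k].min(0))/2)
E
```

```text
24.1 [0.45936497 0.20968908 0.31078004] [-0.04665997 -1.09318117  0.48637316]
742 [ 0.01127322  0.99993646  0.6255305  -0.12132068] phi -0.0112734595
white 309 [0.44477728 0.17322637 0.05792728]
loupe 50 [ 0.49555253 -0.39598414  0.02974068]
```

View pics/crop11.png

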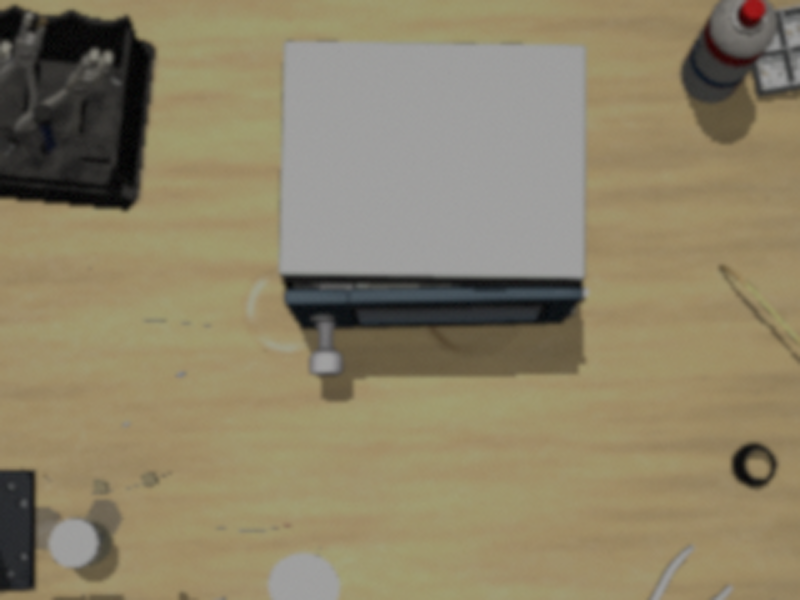

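View pics/scene11.png

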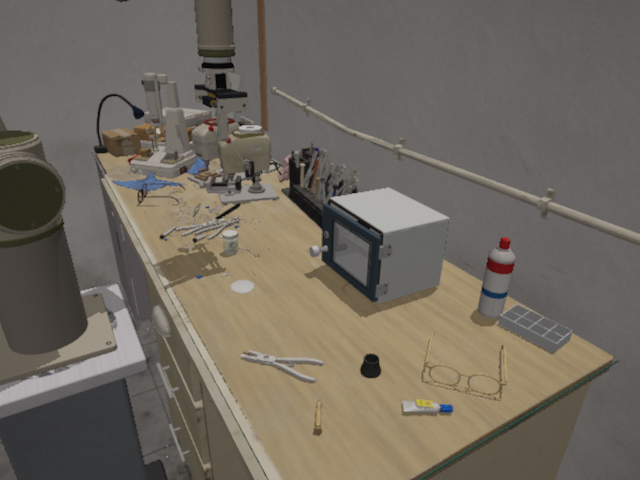

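The top crop shows the door shut along the cabinet front, and the white jar, loupe and lens haven't moved. I'll look through the window for the jar and check the door is still at the same angle.

```bash
python3 - <<'E'
from door import *
c=snap("scene","pics/scene12.png"); b=c["color"][180:310,300:460]; cv2.imwrite("pics/crop12.png",cv2.resize(cv2.convertScaleAbs(b[:,:,::-1],alpha=1.4),None,fx=4.6,fy=4.6,interpolation=cv2.INTER_CUBIC))
a=load("pics/scene11.npz"); print(np.abs(a["color"][180:310,300:460].astype(int)-b).mean())
A=load("pics/top0.npz"); W=cloud(A); m=abs(W[...,2]-.185)<.003
# cabinet yaw from the right/left side edges
for side in (0,1):
    Q=[]
    for v in range(120,195,3):
        u=np.where(m[v,265:400])[0]; u=265+(u.min() if side==0 else u.max()); Q.append(W[v,u,:2])
    Q=np.array(Q); print('yaw',np.polyfit(Q[:,0],Q[:,1],1)[0])
E
```

```text
0.7625160256410256
yaw -0.04826364467484335
yaw -0.03766928853446145
```

View pics/crop12.png

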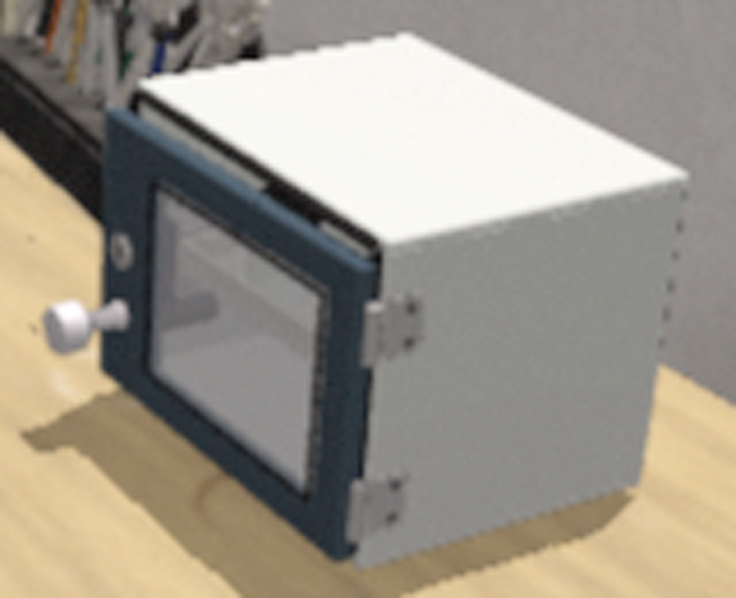

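The crop shows the door flush, and the black lid visible in the gap above it at about (295,205), level and in place. The door angle is about 0.032 rad, inside the latched range. I'm handing in.

```bash
python3 -c "
from plant import robot
print(robot.close_job())"
```

```text
the job is handed in; nothing more can be done
None
```

I stood the black-lidded jar upright in the door rack, let go of it, and pushed the door shut until its latch snapped. I handed the job in at about 24 s on the robot's clock. No verdict was reported, so what follows is from my own checks.

- **Jar:** I felt the rack floor at 5.5 N before releasing. Before closing, the lid top measured 0.157 m, as it should standing on the rack floor. Once the door was shut I could only see the black lid, level, through the gap above it.
- **Push:** The force along the push rose to 13.7 N, with a total of about 14 N at the wrist. It then dropped to 9.5 N as the tool moved forward 1 mm. I read the force only at the end of each short move, so a brief higher peak could have gone unseen. I kept the steps small because of this.
- **Latch:** After backing off, the force was 0 N at the same depth where the unlatched door had pushed back with over 11 N. The door stayed put in later pictures at about 0.03 rad. That angle carries roughly 0.01 rad of uncertainty from the cabinet's measured alignment, but it lies within the latched range.
- **Other objects:** The white jar and loupe measured within 1 mm of where they started. The lens looked unmoved in the picture, though I didn't measure it again. The robot was clear of everything.

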